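# Draw the rail from the stock rack and set it in the assembly jig

## Robot

A 7-joint arm with a two-finger parallel gripper is mounted at the origin on the work surface. World frame = base frame: x ahead of the robot, y to its left, z up, the work surface at z = 0. Lengths are in m, angles in degrees, forces in N, time in s.
With the tool pointing down it reaches from about 0.4 to 0.85 m from the base axis. Payload 6.9 kg.
Tool frame: the origin (TCP) lies on the centre line of the jaws, within the pads' length; the fingertips stand 17 mm ahead of it and the grasp point (between the pads) lies 2 mm behind it; z points along the fingers, y is the line along which they close (so a half turn about z gives the same grasp; the last joint's range is limited). The gripper opens to 85 mm and grips with 20 to 120 N. Pads are 22 mm wide; open, the fingers measure 114 mm over their backs; the gripper's body (76 mm by 85 mm) begins 54 mm behind the grasp point. The pads swing forward as they close: fully open they stand 13 mm farther back than shut.
Start: joints at [71.591, 29.078, -13.613, 85.955, 7.202, 65.827, -8.869], TCP at [0.259, -0.569, 0.226] pointing down, gripper open.
Joint ranges: [-176.47, 176.47], [-13.61, 117.27], [-81.72, 77.17], [0.22, 143.17], [-87.28, 267.28], [10, 112.55], [-165.47, 165.47]. Speed limits (degrees/s): [136.94, 136.94, 180, 180, 180, 180, 180].

## Interface

Orientations are given as a 3x3 rotation matrix whose columns are the frame's x, y, z axes.
In Python, from bench import readout, snapshot, job gives the robot as it stands.
- The arm moves only by the tool send_rows, never from a script. Its argument "plan" is a list that holds one entry, the list of rows, each a list of 6 numbers: the shift along the tool's x, y, z normalised to -1 to 1, where 1 is 0.1 m, then the turn, a rotation vector about the tool's x, y, z normalised to -1 to 1, where 1 is 180 degrees. In form: [[[x, y, z, ax, ay, az], ...]]. A call has exactly 5 rows; each row shifts and turns the commanded pose from where the row before left it, along the tool's axes as they then stand; what a row does not reach is not made up. A row lasts 1/12 s, in which the tool goes at most 41.7 mm and 7.16 degrees, less where a joint would pass 70% of its speed; a pose out of reach is approached as far as the arm can. A call with a number of a shift or a turn outside -1 to 1 is refused whole. A call with a gripper value outside its range is refused whole. "hand" is the opening, from -1 (shut) to 1 (fully open), so that 0 is half open, set as the call begins (left out, the last holds). The fingers move at their own pace and stop on an object; "grip_force" is the grip in N (left out, the last holds). Time passes only in rows, so rows that do not move let the fingers close, or fill a call up. It gives the time, the measured TCP pose, the force, the opening and the grip force at its end, in the units of the state.
- readout.sense(): the state, without advancing time (a new reading comes with each control period).
- snapshot(name): name is "scene" or "top"; returns a dict with "color" (480x640x3 uint8, red, green, blue), "mtx" (3x3 intrinsics, pixels), "R" (3x3) and "t" (3): a world point X has camera coordinates R X + t. Camera axes: x right, y down, z forward; pixel columns grow to the right and rows downward; lengths in m; the calibration is good to about 2 mm. A picture is of the moment at which its call begins. There is no depth.
- job.sign_off(): hands the job in; it is judged then, once.
The state is a dict: "clock": time; "qpos": joint angles; "qvel": joint speeds; "effort": joint torques, N m; "ee_pos": TCP position; "ee_rot": TCP orientation; "contact_force": force on the tool from outside, world axes, zero at the start; "torque": the same for the moment, N m; "gripper_width": finger opening in m; "grasp_force": force on a finger pad.
Only numpy, scipy, OpenCV 4.12 (cv2) and the standard library are available. Lean on these libraries where they do the work, as an engineer would, in place of code of your own. Each camera call takes 0.05 s, during which the arm holds its last target. There are 200 camera calls.

## Task

Take the flat wooden rail (not the square stick) out of the stock rack: lift its front end over the lip and draw it out endwise. Lay it flat, same face up, on the two bearers of the assembly jig, against the fence and butted against the end stop, and let go of it there; do not let it drop, and leave the other things where they are.

Things in the scene. Friction and masses are not known exactly. Their poses are not given: they have to be found in the camera images.
- rail: flat pine rail, 190 x 40 x 22 mm (x along its length, y width, z up), about 0.1 kg, lying flat in one of the rack's two bays. Origin: centre of its underside. Its -x end (front) lies just behind the lip of the bay, about 1 to 8 mm from it
- rail_front (a point): middle of the lower edge of the rail's front end (95 mm from its origin along -x)
- stick: square pine stick 190 x 24 x 24 mm lying in the rack's other bay (origin: centre of its underside, x along it); leave it there
- rack: fixed grey-board rack, 230 (x) x 236 (y) x 190 mm high, open at its front, its own -x. Origin: centre of underside. Two bays along x, centred at y = -45 and +45 mm; either may hold the rail. Stock lies on a runner 24 mm wide, x = -105 to 105, top 36 mm above the table; base plate 8 mm. Side posts at x = 55 to 115, y = -112 and 112; back board at x = 105 to 115. A bottle and carton on its rear top reach 260 mm
- lips (a point): midway between the rack's two lips, at the height of their tops. A lip stands at the front end of each runner: 24 mm wide, rack x = -115 to -105, top 52 mm above the table (16 mm above the runner)
- tunnel (a point): middle of the front edge of the tunnel roof's underside. The rear of each bay, rack x = 5 to 95, is a tunnel 44 mm wide, roof underside 73 mm above the table (37 mm above the runner): too low to lift the rail level over the lip. Raise its front end 16 to 32 mm, pivoting on its rear end, then draw it out along its own slant
- slat (a point): middle of the lower front edge of the first overhead slat. Three bare metal slats cross the rack above the bays at rack x = -95 to -67, -25 to 3 and 45 to 73, 175 to 190 mm above the table, on beams at y = -112 and 112. A gripper reaches the rail's front end only tilted, coming from the front under the first slat
- jig: fixed plywood jig on the table, x along the place of the rail, z up; origin on the table. Base board x = -120 to 130, y = -115 to 40 mm, 10 mm thick. Two cross bearers, each 25 mm in x, centred at x = -10 and 55, y = -45 to 35, tops 38 mm above the table. A rail in place overhangs the bearers by 68 mm at its -x end, with free room for fingers on both sides and below
- fence (a point): middle of the top edge of the fence's inner face. Fence: upright strip, jig x = -25 to 70 mm, inner face at jig y = -20 mm looking to +y, top 65 mm above the table, 16 mm thick
- stop (a point): middle of the top edge of the end stop's face. Stop: block 18 mm thick, face at jig x = 100 mm looking to -x, y = -40 to 30 mm, top 60 mm above the table
- seat (a point): point of the jig where the centre of the rail's underside comes when it lies on the bearers against both fence and stop: x = 5, y = 0, z = 38 mm in the jig; its axes are the jig's
- sander: cork-faced sanding block 100 x 36 x 32 mm, lying loose on the jig's base board behind the fence (origin: centre of underside); leave it
- glue: white glue bottle, 60 mm across, 170 mm high, standing loose at the far side (origin: centre of underside); leave it
- mallet: rubber mallet lying at the far side, head 65 x 110 x 65 mm, handle 230 mm; leave it
- square: try square lying near the robot's base, stock 110 x 30 x 20 mm, blade 160 mm; leave it
- tape: tape measure case 70 x 40 x 65 mm standing at the far side (origin: centre of underside); leave it
- offcut: pine offcut 120 x 70 x 35 mm lying near the robot's base (origin: centre of underside); leave it

How it is judged (in metres and radians):
On the way, in this order (a step that is already met when the one before it is completed fails the run):
1. the rail's front end is raised above the lip while the rail is still in its bay (z of rail_front in the frame of rack above 0.052 m and x of rail in the frame of rack above -0.06 m), for 0.1 s.
2. the rail has been drawn out wholly past the lip (x of rail in the frame of rack below -0.21 m), for 0.1 s.
At the end, for the whole second after the job is handed in: The rail lies still and flat on both bearers of the jig, its end within 5 mm of the stop, its side within 6 mm of the fence and parallel to it within 3.4 degrees, same face up as at the start (x of rail in the frame of seat between -0.005 and 0.004 m and y of rail in the frame of seat between -0.004 and 0.006 m and z of rail in the frame of seat between -0.004 and 0.004 m and angle between rail's own z axis and vertical below 0.05 rad and angle between the x axis of rail and the x axis of jig, either way round below 0.06 rad and linear speed of rail below 0.02 m/s); the robot touches nothing.
It fails at once if the rail is let go more than 35 mm above its place in the jig (dropped) (height (world z) of rail above 0.073 m and contact force between each of the fingers, rack and rail below 0.02 N).
It fails at once if the square stick is moved more than 20 mm (distance of stick from where it was at the start of the episode above 0.02 m).
It fails at once if another loose thing is moved more than 30 mm (distance of any of sander, glue, mallet, square, tape, offcut from where it was at the start of the episode above 0.03 m).
It also fails if it takes over 48 s, if anything falls off the work surface, if the arm or the gripper's body presses on something with over 40 N, if the wrist force passes 120 N, or if a joint passes its speed limit or range.

## Working session

There is one attempt and no reset: what is moved stays moved. The work goes in short steps, Python scripts to look and compute and a tool call to move; the robot and the scene stay as the last step left them, time stands still between calls to the robot, and variables do not carry over. Pictures are saved under pics/ and viewed, at most 10 in all, crops included, and the job is handed in when it is done.

Besides the shell and the picture viewer there is one more tool, called after ">>>" as name(argument=value, ...), one argument or row to a line, values as JSON. send_rows: Moves the arm, as the interface text tells. Scaled input: -1 to 1 covers 0.1 m each way for a shift and 180 degrees each way for a turn. Its arguments: {"type":"object","properties":{"plan":{"type":"array","items":{"type":"array","items":{"type":"array","items":{"type":"number"}}}},"hand":{"type":"number"},"grip_force":{"type":"number"}},"required":["plan"]}

```bash
mkdir -p pics && python3 - <<'E'
from bench import readout, snapshot
import cv2,numpy as np
for n in("scene","top"):
    s=snapshot(n); cv2.imwrite(f"pics/{n}0.png",s["color"][:,:,::-1]); np.savez(f"{n}0.npz",**s)
    print(n,s["mtx"].tolist(),(-s["R"].T@s["t"]).round(3),s["R"].round(3).tolist())
r=readout.sense();print(r["clock"],r["ee_pos"],np.round(r["ee_rot"],3).tolist(),r["gripper_width"])
E
```

```text
scene [[510.0936866842108, 0.0, 321.1455884447799], [0.0, 510.0936866842108, 241.51907192071312], [0.0, 0.0, 1.0]] [ 1.121 -0.188  0.753] [[0.34, 0.94, -0.021], [0.684, -0.263, -0.681], [-0.645, 0.218, -0.732]]
top [[593.4782468799917, 0.0, 316.20859084642683], [0.0, 593.4782468799917, 236.75088845462906], [0.0, 0.0, 1.0]] [0.438 0.01  1.211] [[-0.021, -1.0, 0.009], [-0.994, 0.02, -0.103], [0.103, -0.011, -0.995]]
0.1 [ 0.2584652  -0.56856543  0.22481983] [[0.91, 0.414, -0.001], [0.414, -0.91, 0.001], [-0.0, -0.002, -1.0]] 0.08547564733303659
```

View pics/scene0.png

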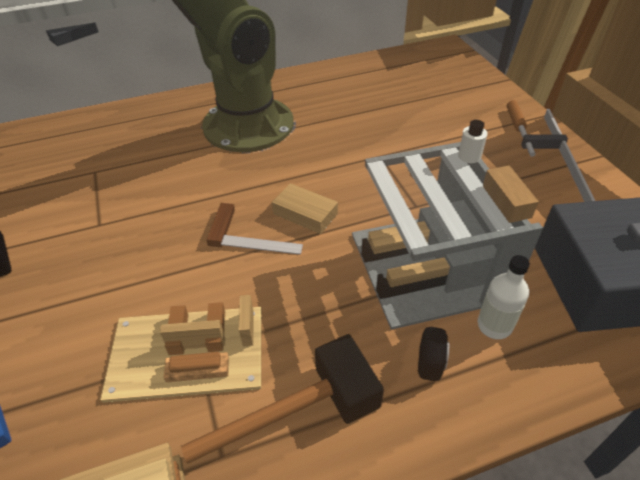

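View pics/top0.png

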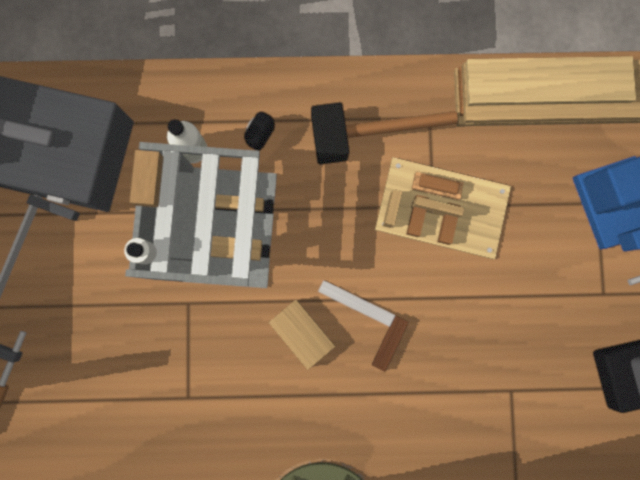

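The rack is at left in the top view, opening towards image right (world -y). Its lips are at about (267,207) and (265,250). The lower bay near (238,247) holds the wider piece, so that is the rail, and the stick is at (240,203). The jig is at (445,208), with the stop at (392,208) and the fence at (438,205). Next, enlarged crops for corner positions.

```bash
python3 - <<'E'
import cv2,numpy as np
def crop(n,x,y,w,h,f):
    im=np.load(f"{n}0.npz")["color"][:,:,::-1][y:y+h,x:x+w]
    im=cv2.resize(im,None,fx=f,fy=f,interpolation=cv2.INTER_CUBIC)
    for k in range(0,w,10): cv2.putText(im,str(x+k),(k*f,8),0,.3,(0,0,255),1) if k%20==0 else 0; cv2.line(im,(k*f,10),(k*f,14),(0,0,255),1)
    for k in range(0,h,10): cv2.putText(im,str(y+k),(0,k*f+4),0,.3,(0,0,255),1)
    return im
a=crop("top",120,135,160,160,5)[:600,:]
cv2.imwrite("pics/c1.png",crop("top",125,138,160,150,4)); cv2.imwrite("pics/c2.png",crop("top",370,150,150,112,5))
E
```

```text
(no output)
```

View pics/c1.png

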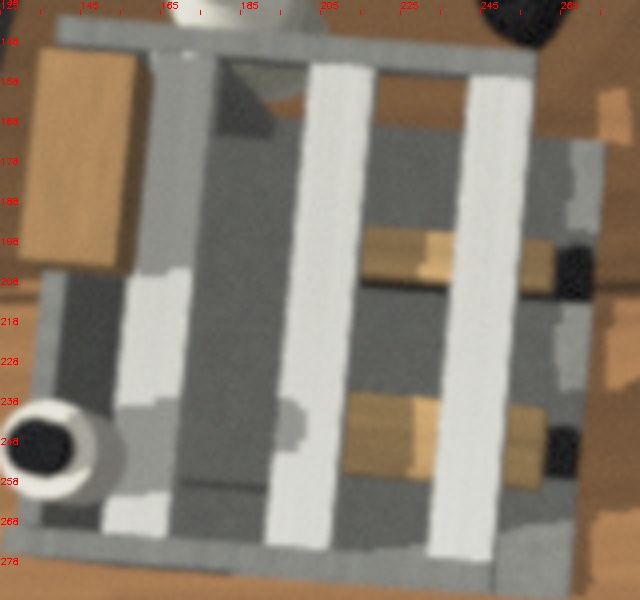

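View pics/c2.png

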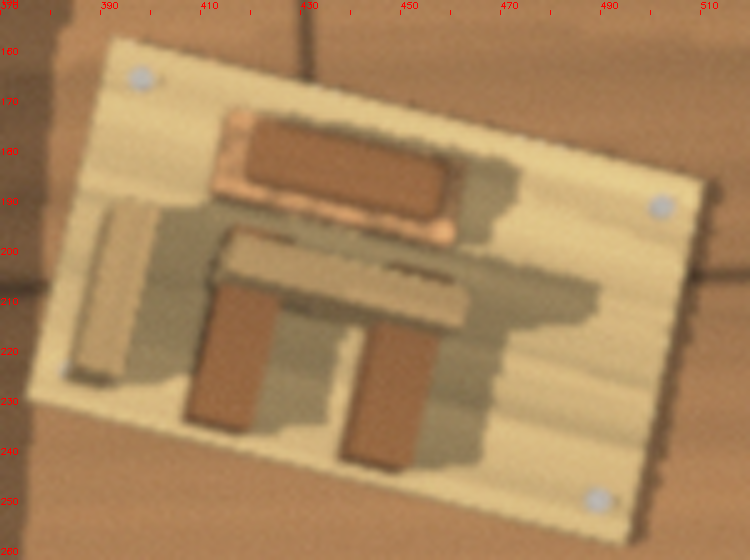

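c1 shows the rail's front end top corners at about (262,240) and (260,260), with the lips just right of them. The base front edge runs from (276,173) to (267.5,287). c2 shows the jig board corners at (392,158), (512,186), (496,259) and (375,230), and the stop face edge from (402,192) to (395,226).

```bash
cat > h.py <<'E'
import numpy as np
from scipy.spatial.transform import Rotation as Ro
def ray(n,u,v,z,f=None):
    s=f if f is not None else np.load(f"{n}0.npz")
    d=s["R"].T@np.linalg.solve(s["mtx"],[u,v,1.]); c=-s["R"].T@s["t"]
    return c+d*(z-c[2])/d[2]
def fit(P,W):
    P=np.array(P,float)[:,:2];W=np.array(W)[:,:2]
    a=P-P.mean(0);b=W-W.mean(0)
    th=np.arctan2((a[:,0]*b[:,1]-a[:,1]*b[:,0]).sum(),(a*b).sum())
    R=np.array([[np.cos(th),-np.sin(th)],[np.sin(th),np.cos(th)]])
    t=W.mean(0)-R@P.mean(0)
    return th,R,t,(W-(P@R.T+t))*1000
E
python3 - <<'E'
from h import *
c1=lambda x,y,z:ray("top",125+x/4,138+y/4,z)
c2=lambda x,y,z:ray("top",370+x/5,150+y/5,z)
J=[((-.120,-.115),(708,182,.01)),((.130,-.115),(110,38,.01)),((.130,.04),(27,402,.01)),((-.12,.04),(632,545,.01)),
((.1,-.04),(160,208,.06)),((.1,.03),(123,378,.06)),
((-.025,-.036),(470,290,.065)),((.07,-.036),(232,230,.065)),
((.0675,.035),(184,420,.038)),((.0425,.035),(245,430,.038)),((.0025,.035),(340,458,.038)),((-.0225,.035),(404,468,.038))]
W=[c2(*w) for _,w in J]
th,R,t,res=fit([p for p,_ in J],W);print("jig",np.degrees(th),t,"\n",res.round(1).tolist()); print("seat",R@[.005,0]+t)
K=[((-.115,-.118),(605,140,.008)),((-.115,.118),(570,597,.008)),((-.115,-.045),(592,272,.008)),((-.115,.045),(578,452,.008)),((.115,-.112),(58,30,.19)),((.115,.112),(10,540,.19))][:4]
W=[c1(*w) for _,w in K]
thr,Rr,tr,res=fit([p for p,_ in K],W);print("rack",np.degrees(thr),tr,res.round(1).tolist())
for p in [(533,77,.175),(492,560,.175),(547,407,.058),(541,488,.058),(350,394,.058),(343,473,.058),(553,240,.06),(553,292,.06),(549,427,.052),(545,478,.052)]:
    w=c1(*p);print(p,w.round(4),"rack",(Rr.T@(w[:2]-tr)*1000).round(1))
a,b=c1(547,407,.058),c1(350,394,.058);c,d=c1(541,488,.058),c1(343,473,.058)
for e in (b-a,d-c):print("rail yaw",np.degrees(np.arctan2(e[1],e[0])))
E
```

```text
jig 74.98288158799197 [ 0.57864317 -0.25922471] 
 [[-0.4, -2.7], [-0.1, 0.3], [-1.0, -0.8], [0.3, -3.6], [-0.3, -0.3], [0.2, -1.5], [0.2, -0.0], [1.2, 0.5], [-1.2, 1.7], [0.8, 1.7], [-0.8, 2.9], [1.1, 1.7]]
seat [ 0.5799387  -0.25439547]
rack 84.86299062576637 [0.59044009 0.2020483 ] [[-1.6, -0.6], [-0.7, -0.7], [2.5, 0.5], [-0.1, 0.8]]
(533, 77, 0.175) [0.6893 0.0988 0.175 ] rack [ -94.  -107.7]
(492, 560, 0.175) [0.4754 0.119  0.175 ] rack [-93.  107.2]
(547, 407, 0.058) [0.5535 0.1038 0.058 ] rack [-101.2   28. ]
(541, 488, 0.058) [0.514  0.1072 0.058 ] rack [-101.4   67.6]
(350, 394, 0.058) [0.5618 0.1997 0.058 ] rack [-4.9 28.3]
(343, 473, 0.058) [0.5233 0.2032 0.058 ] rack [-4.9 67. ]
(553, 240, 0.06) [0.6355 0.0997 0.06  ] rack [-97.9 -54.1]
(553, 292, 0.06) [0.6098 0.1    0.06  ] rack [-99.9 -28.4]
(549, 427, 0.052) [0.5442 0.1034 0.052 ] rack [-102.4   37.2]
(545, 478, 0.052) [0.5192 0.1056 0.052 ] rack [-102.4   62.3]
rail yaw 85.03838851049198
rail yaw 84.476577093934
```

Jig yaw is 75.0° and the seat is at (0.580,-0.254). Rack yaw is 84.9°, and the rail's front top edge is centred at (0.534,0.1055). All residuals are within 3 mm, and the rail measures 40 mm wide as expected. Next I plan a pre-grasp with a 45° tilt.

```bash
cat >> h.py <<'E'
from bench import readout
def tool(yaw,t,roll=0):  # tilted about tool y, z toward yaw dir
    y=np.radians(yaw);t=np.radians(t);a=np.array([np.cos(y),np.sin(y),0]);Z=np.array([0,0,1.])
    z=np.sin(t)*a-np.cos(t)*Z; x=np.cos(t)*a+np.sin(t)*Z
    return np.c_[x,np.cross(z,x),z]
def plan(start,targets,dec=2):
    """targets: list of (p,R,nrows); prints rows grouped by 5; returns end pose"""
    p,R=[np.array(v,float) for v in start];rows=[]
    for q,Q,n in targets:
        p0,R0=p.copy(),R.copy();w=Ro.from_matrix(R0.T@Q).as_rotvec()
        for k in range(1,n+1):
            pk=p0+(np.array(q)-p0)*k/n; Rk=R0@Ro.from_rotvec(w*k/n).as_matrix()
            s=np.round(R.T@(pk-p)/.1,dec); r=np.round(Ro.from_matrix(R.T@Rk).as_rotvec()/np.pi,3)
            p=p+R@s*.1; R=R@Ro.from_rotvec(r*np.pi).as_matrix(); rows.append([float(v)+0. for v in (*s,*r)])
    while len(rows)%5: rows.append([0]*6)
    for i in range(0,len(rows),5): print(rows[i:i+5])
    return p,R
def now():
    r=readout.sense(); 
    print("t",r["clock"],"p",np.round(r["ee_pos"],4),"q",np.round(r["qpos"],0),"F",np.round(r["contact_force"],1),"w",round(r["gripper_width"],4),"gf",r["grasp_force"])
    return np.array(r["ee_pos"]),np.array(r["ee_rot"])
YR=84.8; a=np.array([np.cos(np.radians(YR)),np.sin(np.radians(YR)),0]); Z=np.array([0,0,1.])
front=np.array([0.5338,0.1055,0.0]) # rail front end, plan
E
python3 - <<'E'
from h import *
R=tool(YR,45)
g=front+a*.014+Z*.047          # grasp point
tcp=g+R[:,2]*.002
pre=tcp-R[:,2]*.13
print(tcp,pre)
s=now()
mid=pre+np.array([-.03,-.2,.06])
plan(s,[(mid,tool(YR-10,30),14),(pre,R,6)])
E
```

```text
[0.53519703 0.12085077 0.04558579] [0.52686573 0.02930522 0.13750967]
t 0.1 p [ 0.2585 -0.5686  0.2248] q [ 72.  29. -14.  86.   7.  66.  -9.] F [ 0.2  0.1 -0.2] w 0.0855 gf 0.0
[[0.27, -0.19, 0.02, 0.005, 0.011, -0.02], [0.29, -0.17, 0.03, 0.005, 0.011, -0.019], [0.29, -0.15, 0.05, 0.006, 0.011, -0.02], [0.3, -0.13, 0.05, 0.005, 0.011, -0.019], [0.3, -0.12, 0.07, 0.005, 0.012, -0.02]]
[[0.31, -0.09, 0.09, 0.005, 0.011, -0.019], [0.31, -0.08, 0.09, 0.005, 0.011, -0.02], [0.31, -0.05, 0.11, 0.005, 0.011, -0.019], [0.3, -0.03, 0.12, 0.006, 0.011, -0.02], [0.31, -0.01, 0.13, 0.005, 0.011, -0.019]]
[[0.3, 0.01, 0.14, 0.005, 0.011, -0.02], [0.3, 0.03, 0.15, 0.005, 0.011, -0.019], [0.28, 0.05, 0.15, 0.005, 0.011, -0.02], [0.28, 0.07, 0.17, 0.006, 0.012, -0.019], [0.24, -0.04, 0.25, 0.006, 0.014, -0.007]]
[[0.23, -0.03, 0.27, 0.005, 0.014, -0.008], [0.22, -0.02, 0.28, 0.006, 0.013, -0.007], [0.2, -0.01, 0.28, 0.005, 0.014, -0.008], [0.2, 0.0, 0.29, 0.006, 0.014, -0.007], [0.18, 0.01, 0.31, 0.006, 0.014, -0.007]]
```

>>> send_rows(
  plan=[
    [[0.27,-0.19,0.02,0.005,0.011,-0.02],[0.29,-0.17,0.03,0.005,0.011,-0.019],[0.29,-0.15,0.05,0.006,0.011,-0.02],[0.3,-0.13,0.05,0.005,0.011,-0.019],[0.3,-0.12,0.07,0.005,0.012,-0.02]],
  ],
  hand=1,
  grip_force=80,
)

```text
clock: 0.52
ee_pos: [0.3445, -0.4252, 0.216]
ee_rot: [[0.73, 0.676, 0.101], [0.658, -0.735, 0.165], [0.186, -0.054, -0.981]]
contact_force: [-0.8, 1.2, -0.6]
gripper_width: 0.0852
grasp_force: 0.0
```

>>> send_rows(
  plan=[
    [[0.31,-0.09,0.09,0.005,0.011,-0.019],[0.31,-0.08,0.09,0.005,0.011,-0.02],[0.31,-0.05,0.11,0.005,0.011,-0.019],[0.3,-0.03,0.12,0.006,0.011,-0.02],[0.31,-0.01,0.13,0.005,0.011,-0.019]],
  ],
)

```text
clock: 0.93
ee_pos: [0.4295, -0.2836, 0.2051]
ee_rot: [[0.471, 0.871, 0.142], [0.802, -0.49, 0.343], [0.368, -0.048, -0.929]]
contact_force: [0.4, -0.7, -0.2]
gripper_width: 0.085
grasp_force: 0.0
```

```bash
python3 -c "
from h import *
p,R=now();print(R.round(2).tolist())"
```

```text
t 0.9333 p [ 0.4295 -0.2836  0.2051] q [ 67.  28. -33. 100.  -7.  61.  10.] F [ 0.4 -0.7 -0.2] w 0.085 gf 0.0
[[0.47, 0.87, 0.14], [0.8, -0.49, 0.34], [0.37, -0.05, -0.93]]
```

>>> send_rows(
  plan=[
    [[0.3,0.01,0.14,0.005,0.011,-0.02],[0.3,0.03,0.15,0.005,0.011,-0.019],[0.28,0.05,0.15,0.005,0.011,-0.02],[0.28,0.07,0.17,0.006,0.012,-0.019],[0.24,-0.04,0.25,0.006,0.014,-0.007]],
  ],
)

```text
clock: 1.35
ee_pos: [0.505, -0.1374, 0.1894]
ee_rot: [[0.196, 0.973, 0.125], [0.819, -0.232, 0.524], [0.539, -0.0, -0.842]]
contact_force: [0.5, -0.5, -0.4]
gripper_width: 0.0853
grasp_force: 0.0
```

>>> send_rows(
  plan=[
    [[0.23,-0.03,0.27,0.005,0.014,-0.008],[0.22,-0.02,0.28,0.006,0.013,-0.007],[0.2,-0.01,0.28,0.005,0.014,-0.008],[0.2,0.0,0.29,0.006,0.014,-0.007],[0.18,0.01,0.31,0.006,0.014,-0.007]],
  ],
)

```text
clock: 1.77
ee_pos: [0.5271, 0.0303, 0.137]
ee_rot: [[0.065, 0.996, 0.063], [0.703, -0.091, 0.705], [0.708, -0.001, -0.706]]
contact_force: [1.1, -0.6, -0.2]
gripper_width: 0.0858
grasp_force: 0.0
```

```bash
python3 - <<'E'
from h import *
from bench import snapshot; import cv2
p,R=now()
Q=tool(YR,45);print(R.T@Q)
s=snapshot("scene");t=snapshot("top")
c=lambda i,y,x:cv2.resize(i[y:y+200,x:x+260,::-1],None,fx=3,fy=2.9)
cv2.imwrite("pics/pre.png",np.vstack([cv2.resize(s["color"][100:340,220:560,::-1],(600,300)),cv2.resize(t["color"][120:330,110:500,::-1],(600,300))]))
g=front+a*.014+Z*.047; tcp=g+Q[:,2]*.002
plan((p,R),[(tcp-Q[:,2]*.07,Q,5),(tcp,Q,5)],3)
E
```

```text
t 1.7667 p [0.5271 0.0303 0.137 ] q [ 52.  44. -50. 110. -19.  44.  19.] F [ 1.1 -0.6 -0.2] w 0.0858 gf 0.0
[[ 9.99998941e-01  7.35613026e-04 -1.25592493e-03]
 [-7.34499926e-04  9.99999337e-01  8.86510247e-04]
 [ 1.25657622e-03 -8.85586831e-04  9.99998818e-01]]
[[-0.001, 0.0, 0.118, 0.0, 0.0, 0.0], [-0.001, 0.0, 0.118, 0.0, 0.0, 0.0], [-0.001, -0.001, 0.118, 0.0, 0.0, 0.0], [0.0, 0.0, 0.118, 0.0, 0.0, 0.0], [-0.001, 0.0, 0.118, 0.0, 0.0, 0.0]]
[[0.0, 0.0, 0.14, 0.0, 0.0, 0.0], [0.0, 0.0, 0.14, 0.0, 0.0, 0.0], [-0.001, 0.0, 0.14, 0.0, 0.0, 0.0], [0.0, 0.0, 0.14, 0.0, 0.0, 0.0], [0.0, 0.0, 0.14, 0.0, 0.0, 0.0]]
```

View pics/pre.png

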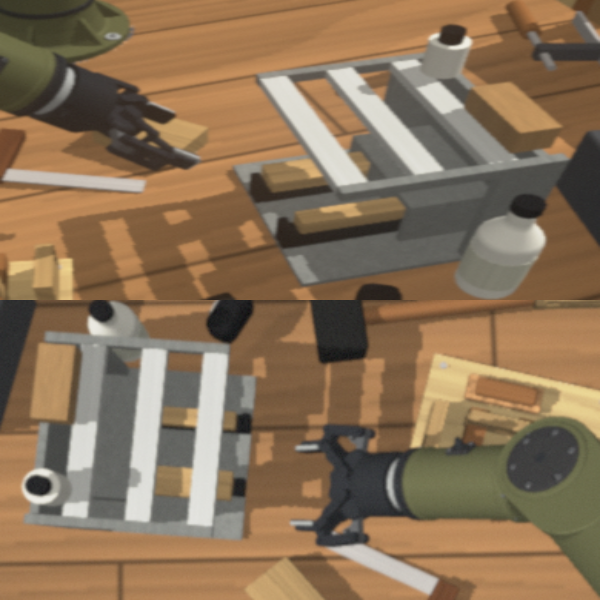

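The gripper is in line with the rail's bay: the pads are at rows about 448 and 522 of the lower crop, and the rail is centred near 483. The slat clearance looks good, so I go in.

>>> send_rows(
  plan=[
    [[-0.001,0,0.118,0,0,0],[-0.001,0,0.118,0,0,0],[-0.001,0,0.118,0,0,0],[0,0,0.118,0,0,0],[-0.001,0,0.118,0,0,0]],
  ],
)

```text
clock: 2.28
ee_pos: [0.5309, 0.0701, 0.0949]
ee_rot: [[0.066, 0.996, 0.064], [0.705, -0.092, 0.704], [0.706, -0.001, -0.708]]
contact_force: [-0.2, 0.1, -0.1]
gripper_width: 0.0856
grasp_force: 0.0
```

>>> send_rows(
  plan=[
    [[0,0,0.14,0,0,0],[0,0,0.14,0,0,0],[0,0,0.14,0,0,0],[0,0,0.14,0,0,0],[0,0,0.14,0,0,0]],
  ],
)

```text
clock: 2.7
ee_pos: [0.5356, 0.1194, 0.0453]
ee_rot: [[0.066, 0.996, 0.064], [0.705, -0.092, 0.703], [0.706, -0.001, -0.708]]
contact_force: [-0.2, -1.0, 0.3]
gripper_width: 0.0852
grasp_force: 0.0
```

```bash
python3 - <<'E'
from h import *
from bench import snapshot; import cv2
p,R=now()
g=p-R[:,2]*.002;print("grasp pt along rail",(g-front)@a,"z",g[2])
s=snapshot("scene");t=snapshot("top")
cv2.imwrite("pics/atgrasp.png",np.vstack([cv2.resize(s["color"][190:340,300:500,::-1],(400,300)),cv2.resize(t["color"][150:300,180:380,::-1],(400,300))]))
E
```

```text
t 2.7 p [0.5356 0.1194 0.0453] q [ 42.  52. -49. 116. -19.  26.  19.] F [-0.2 -1.   0.3] w 0.0852 gf 0.0
grasp pt along rail 0.01257201936278517 z 0.046731416819577896
```

View pics/atgrasp.png

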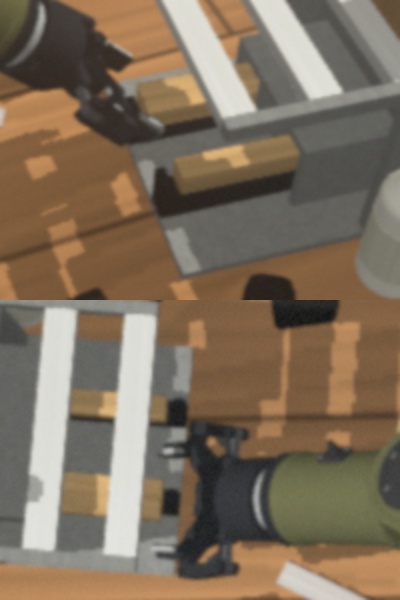

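The fingers straddle the rail's front end (the tips sit at its end, about 2 mm off centre). Closing.

>>> send_rows(
  plan=[
    [[0,0,0.015,0,0,0],[0,0,0,0,0,0],[0,0,0,0,0,0],[0,0,0,0,0,0],[0,0,0,0,0,0]],
  ],
  hand=-1,
  grip_force=80,
)

```text
clock: 3.22
ee_pos: [0.5358, 0.1199, 0.0457]
ee_rot: [[0.065, 0.996, 0.065], [0.705, -0.092, 0.704], [0.707, -0.0, -0.708]]
contact_force: [-1.5, -5.6, 8.4]
gripper_width: 0.0367
grasp_force: 79.0
```

>>> send_rows(
  plan=[
    [[0,0,0,0,0,0],[0,0,0,0,0,0],[0,0,0,0,0,0],[0,0,0,0,0,0],[0,0,0,0,0,0]],
  ],
)

```text
clock: 3.63
ee_pos: [0.5358, 0.1198, 0.0457]
ee_rot: [[0.065, 0.996, 0.065], [0.705, -0.092, 0.704], [0.707, -0.0, -0.708]]
contact_force: [-1.3, -5.4, 7.3]
gripper_width: 0.0368
grasp_force: 79.0
```

```bash
python3 - <<'E'
from h import *
p,R=now()
# pivot about rail rear lower edge
piv=front+a*.19+Z*.036
ax=np.cross(Z,a)  # rack y
def rot(deg):return Ro.from_rotvec(ax*np.radians(deg)).as_matrix()
M=rot(7.3); print("dz front",(M@(-a*.19))[2])
T=[]
for k in range(1,6):
    M=rot(7.3*k/5); T.append((piv+M@(p-piv),M@R,2))
e=plan((p,R),T,3); print(e[0])
np.savez("lift.npz",p=e[0],R=e[1],d=-(rot(7.3)@a))
E
```

```text
t 3.6333 p [0.5358 0.1198 0.0457] q [ 42.  52. -49. 116. -19.  26.  19.] F [-1.3 -5.4  7.3] w 0.0368 gf 79.01779532432556
dz front 0.024142275634256583
[[0.017, 0.0, -0.015, 0.0, -0.004, 0.0], [0.017, 0.0, -0.015, 0.0, -0.004, 0.0], [0.017, 0.0, -0.015, 0.0, -0.004, 0.0], [0.016, 0.0, -0.014, 0.0, -0.004, 0.0], [0.017, 0.0, -0.015, 0.0, -0.004, 0.0]]
[[0.017, 0.0, -0.015, 0.0, -0.004, 0.0], [0.017, 0.0, -0.015, 0.0, -0.004, 0.0], [0.016, 0.0, -0.015, 0.0, -0.004, 0.0], [0.017, 0.0, -0.015, 0.0, -0.004, 0.0], [0.017, 0.0, -0.014, 0.0, -0.005, 0.0]]
[0.53608921 0.12252044 0.06789399]
```

>>> send_rows(
  plan=[
    [[0.017,0,-0.015,0,-0.004,0],[0.017,0,-0.015,0,-0.004,0],[0.017,0,-0.015,0,-0.004,0],[0.016,0,-0.014,0,-0.004,0],[0.017,0,-0.015,0,-0.004,0]],
  ],
)

```text
clock: 4.05
ee_pos: [0.5355, 0.1218, 0.0565]
ee_rot: [[0.069, 0.996, 0.059], [0.748, -0.091, 0.657], [0.66, -0.001, -0.751]]
contact_force: [0.5, 0.5, -1.3]
gripper_width: 0.0365
grasp_force: 80.0
```

>>> send_rows(
  plan=[
    [[0.017,0,-0.015,0,-0.004,0],[0.017,0,-0.015,0,-0.004,0],[0.016,0,-0.015,0,-0.004,0],[0.017,0,-0.015,0,-0.004,0],[0.017,0,-0.014,0,-0.005,0]],
  ],
)

```text
clock: 4.47
ee_pos: [0.5355, 0.1235, 0.0673]
ee_rot: [[0.073, 0.996, 0.054], [0.79, -0.091, 0.607], [0.609, -0.001, -0.793]]
contact_force: [-0.1, -2.3, -1.3]
gripper_width: 0.0361
grasp_force: 80.0
```

>>> send_rows(
  plan=[
    [[0,0,0,0,0,0],[0,0,0,0,0,0],[0,0,0,0,0,0],[0,0,0,0,0,0],[0,0,0,0,0,0]],
  ],
)

```text
clock: 4.88
ee_pos: [0.5353, 0.1234, 0.0669]
ee_rot: [[0.073, 0.996, 0.054], [0.789, -0.091, 0.608], [0.611, -0.002, -0.792]]
contact_force: [0.4, 0.6, -1.3]
gripper_width: 0.0366
grasp_force: 80.0
```

```bash
python3 - <<'E'
from h import *
from bench import snapshot; import cv2
p,R=now()
s=snapshot("scene");t=snapshot("top")
cv2.imwrite("pics/lift.png",np.vstack([cv2.resize(s["color"][190:315,330:530,::-1],(480,300)),cv2.resize(t["color"][175:300,180:380,::-1],(480,300))]))
d=np.load("lift.npz")["d"]
plan((p,R),[(p+d*.05,R,5),(p+d*.225,R,10)],3)
E
```

```text
t 4.8833 p [0.5353 0.1234 0.0669] q [ 35.  44. -44. 115. -19.  28.  13.] F [ 0.4  0.6 -1.3] w 0.0366 gf 80.02510786056519
[[-0.071, 0.0, -0.071, 0.0, 0.0, 0.0], [-0.071, 0.0, -0.07, 0.0, 0.0, 0.0], [-0.07, 0.0, -0.071, 0.0, 0.0, 0.0], [-0.071, 0.0, -0.07, 0.0, 0.0, 0.0], [-0.071, 0.0, -0.071, 0.0, 0.0, 0.0]]
[[-0.124, 0.0, -0.124, 0.0, 0.0, 0.0], [-0.124, 0.0, -0.123, 0.0, 0.0, 0.0], [-0.124, 0.0, -0.124, 0.0, 0.0, 0.0], [-0.124, 0.0, -0.123, 0.0, 0.0, 0.0], [-0.123, 0.0, -0.124, 0.0, 0.0, 0.0]]
[[-0.124, 0.0, -0.124, 0.0, 0.0, 0.0], [-0.124, 0.0, -0.123, 0.0, 0.0, 0.0], [-0.124, 0.0, -0.124, 0.0, 0.0, 0.0], [-0.124, 0.0, -0.123, 0.0, 0.0, 0.0], [-0.124, 0.0, -0.124, 0.0, 0.0, 0.0]]
```

View pics/lift.png

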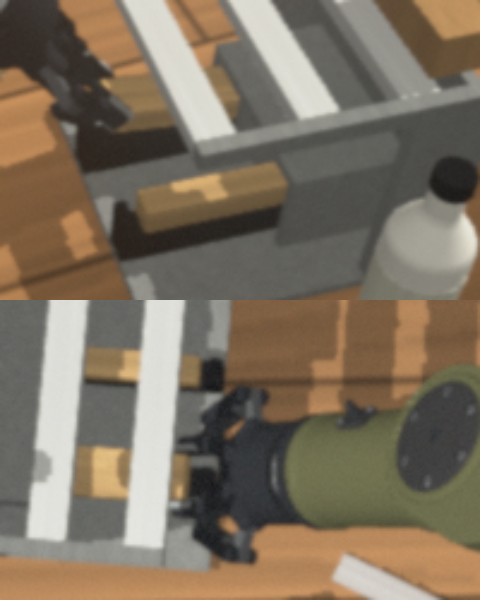

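The rail's front end is held and raised clear of the lip, with small forces. Drawing it out along its slant.

>>> send_rows(
  plan=[
    [[-0.071,0,-0.071,0,0,0],[-0.071,0,-0.07,0,0,0],[-0.07,0,-0.071,0,0,0],[-0.071,0,-0.07,0,0,0],[-0.071,0,-0.071,0,0,0]],
  ],
)

```text
clock: 5.4
ee_pos: [0.5311, 0.0722, 0.0735]
ee_rot: [[0.074, 0.996, 0.055], [0.789, -0.092, 0.607], [0.61, -0.001, -0.793]]
contact_force: [-0.1, -0.2, -1.3]
gripper_width: 0.0371
grasp_force: 80.2
```

```bash
python3 - <<'E'
from h import *
from bench import snapshot; import cv2
p,R=now()
s=snapshot("scene");t=snapshot("top")
cv2.imwrite("pics/draw.png",np.vstack([cv2.resize(s["color"][190:315,310:510,::-1],(480,300)),cv2.resize(t["color"][175:300,180:380,::-1],(480,300))]))
E
```

```text
t 5.4 p [0.5311 0.0722 0.0735] q [ 41.  44. -43. 114. -17.  33.  16.] F [-0.1 -0.2 -1.3] w 0.0371 gf 80.23742079734802
```

View pics/draw.png

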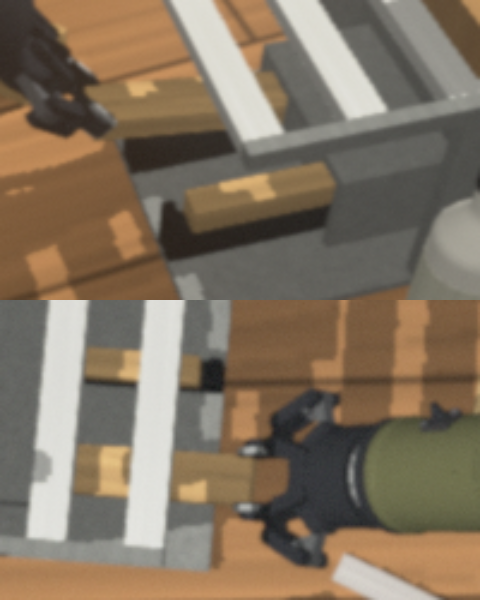

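The rail comes out with the gripper, over the lip and with no resistance. Continuing.

>>> send_rows(
  plan=[
    [[-0.124,0,-0.124,0,0,0],[-0.124,0,-0.123,0,0,0],[-0.124,0,-0.124,0,0,0],[-0.124,0,-0.123,0,0,0],[-0.123,0,-0.124,0,0,0]],
  ],
)

```text
clock: 5.92
ee_pos: [0.523, -0.0129, 0.0848]
ee_rot: [[0.072, 0.996, 0.054], [0.789, -0.09, 0.608], [0.61, -0.001, -0.792]]
contact_force: [1.2, -0.4, -0.6]
gripper_width: 0.0369
grasp_force: 80.4
```

>>> send_rows(
  plan=[
    [[-0.124,0,-0.124,0,0,0],[-0.124,0,-0.123,0,0,0],[-0.124,0,-0.124,0,0,0],[-0.124,0,-0.123,0,0,0],[-0.124,0,-0.124,0,0,0]],
  ],
)

```text
clock: 6.33
ee_pos: [0.5152, -0.0995, 0.096]
ee_rot: [[0.072, 0.996, 0.054], [0.789, -0.091, 0.608], [0.61, -0.001, -0.792]]
contact_force: [0.8, 0.1, -1.9]
gripper_width: 0.0369
grasp_force: 80.4
```

```bash
python3 - <<'E'
from h import *
from bench import snapshot; import cv2
p,R=now()
f0=(np.array([.5353,.1234])-front[:2])
print("rack x of rail approx", -6-(np.array([.5353,.1234,0])-p)@a*1000)
s=snapshot("scene");t=snapshot("top");np.savez("top1.npz",**t);np.savez("scene1.npz",**s)
cv2.imwrite("pics/out.png",np.vstack([cv2.resize(s["color"][150:330,120:440,::-1],(533,300)),cv2.resize(t["color"][175:300,200:422,::-1],(533,300))]))
d=np.load("lift.npz")["d"]; print(d)
E
```

```text
t 6.3333 p [ 0.5152 -0.0995  0.096 ] q [ 55.  44. -41. 104. -11.  51.  24.] F [ 0.8  0.1 -1.9] w 0.0369 gf 80.41090607643127
rack x of rail approx -229.7760714993707
[-0.08989795 -0.9878122   0.12706461]
```

View pics/out.png

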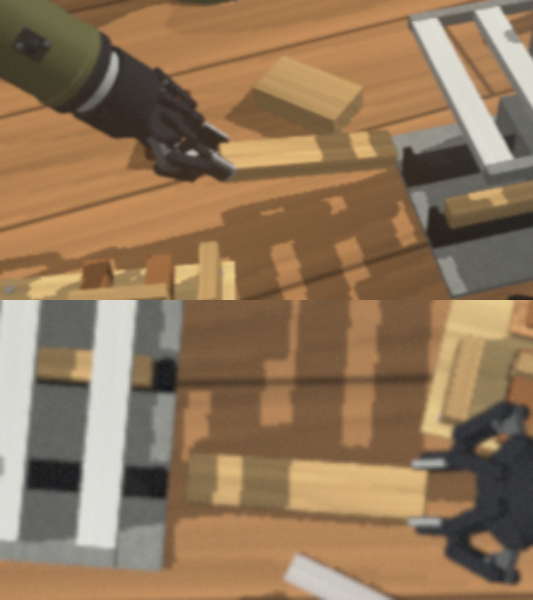

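The rail is fully out and in the hand. In the top view its rear corners are at about (279,240) and (278,259), and its front corners at (378,245) and (377,265). In the scene view the rear top corners are at (358,244) and (353,229). I triangulate from these.

```bash
python3 - <<'E'
from h import *
import cv2
s=np.load("scene1.npz");t=np.load("top1.npz")
def tri(us,ut):
    P=[x["mtx"]@np.c_[x["R"],x["t"]] for x in (s,t)]
    X=cv2.triangulatePoints(P[0],P[1],np.array(us,float),np.array(ut,float))[:,0];X=X[:3]/X[3]
    e=[(P[i]@np.r_[X,1]) for i in(0,1)]
    return X,[np.round(v[:2]/v[2]-u,1) for v,u in zip(e,(us,ut))]
A,ea=tri((358.3,244.2),(279.2,239.6));B,eb=tri((352.9,228.6),(277.9,259.2))
print("rear corners",A.round(4),B.round(4),ea,eb,"width",np.linalg.norm(A-B))
p,R=now()
g=p-R[:,2]*.002
# kinematic prediction: rail frame attached to tool at grasp (tilt 45)
for z in (.105,.110):
    F=[ray("",*u,z,t) for u in((378.3,245),(377.1,264.6))]
    m=(F[0]+F[1])/2; r=(A+B)/2
    print(z,"front mid",m.round(4),"len",np.linalg.norm(m-r),"yaw",np.degrees(np.arctan2(*(r-m)[1::-1])),"pitch",np.degrees(np.arcsin((m-r)[2]/np.linalg.norm(m-r))),"front->grasp along",(g-m)@(r-m)/np.linalg.norm(r-m),"lateral",(g-m)@np.cross(Z,a))
# prediction from pivoting
piv=front+a*.19+Z*.036; d=np.load("lift.npz")["d"]
print("pred rear lower",piv+d*.226,"top z +.0218")
E
```

```text
rear corners [0.5523 0.0712 0.0741] [0.5147 0.0749 0.077 ] [array([-1.8,  0.1]), array([-1.2, -0.4])] [array([-2.4,  0.2]), array([-1.6, -0.6])] width 0.03792183411855281
t 6.4333 p [ 0.5158 -0.1024  0.0953] q [ 55.  44. -41. 104. -11.  51.  24.] F [ 0.3 -0.4 -1.7] w 0.0369 gf 80.44479131698608
0.105 front mid [ 0.5161 -0.1163  0.105 ] len 0.19239331774378748 yaw 84.75565402047947 pitch 8.800897043852203 front->grasp along 0.013702877816080873 lateral 0.0016097269794059467
0.11 front mid [ 0.5158 -0.1157  0.11  ] len 0.19269235996759834 yaw 84.6338817573896 pitch 10.29474410810609 front->grasp along 0.01421908723840537 lateral 0.001207202624671347
pred rear lower [0.53070325 0.07147248 0.0647166 ] top z +.0218
```

```bash
cat >> h.py <<'E'
jx=np.array([np.cos(np.radians(75)),np.sin(np.radians(75)),0]);jy=np.cross(Z,jx);seat=np.array([.5799,-.2544,.038])
def place(dx,dy,dz,t=47.):   # TCP pose for rail offset from seat, mm
    Q=tool(75,t); g=seat+jx*(-.081+dx/1e3)+jy*(.001+dy/1e3)+Z*(.011+dz/1e3)
    return g+Q[:,2]*.002,Q
E
python3 - <<'E'
from h import *
p,R=now()
q,Q=place(-8,8,45)
w1=np.array([p[0]+.01,p[1]-.03,.125])
e=plan((p,R),[(w1,tool(81,44),5),(q,Q,10)],3);print(e[0],q)
E
```

```text
t 6.4333 p [ 0.5158 -0.1024  0.0953] q [ 55.  44. -41. 104. -11.  51.  24.] F [ 0.3 -0.4 -1.7] w 0.0369 gf 80.44479131698608
[[-0.01, 0.026, -0.082, -0.003, 0.007, 0.003], [-0.007, 0.026, -0.083, -0.002, 0.007, 0.003], [-0.006, 0.027, -0.082, -0.003, 0.008, 0.003], [-0.003, 0.028, -0.082, -0.002, 0.007, 0.003], [-0.001, 0.028, -0.082, -0.003, 0.007, 0.003]]
[[-0.165, 0.055, -0.114, -0.002, 0.002, 0.002], [-0.164, 0.056, -0.115, -0.003, 0.001, 0.003], [-0.163, 0.059, -0.115, -0.002, 0.002, 0.002], [-0.162, 0.061, -0.116, -0.002, 0.002, 0.002], [-0.161, 0.062, -0.116, -0.003, 0.001, 0.003]]
[[-0.16, 0.066, -0.116, -0.002, 0.002, 0.002], [-0.159, 0.066, -0.117, -0.003, 0.002, 0.002], [-0.158, 0.069, -0.117, -0.002, 0.001, 0.002], [-0.156, 0.071, -0.117, -0.002, 0.002, 0.003], [-0.156, 0.073, -0.118, -0.003, 0.002, 0.002]]
[ 0.54854762 -0.3366762   0.09264827] [ 0.54855035 -0.33662516  0.092636  ]
```

>>> send_rows(
  plan=[
    [[-0.01,0.026,-0.082,-0.003,0.007,0.003],[-0.007,0.026,-0.083,-0.002,0.007,0.003],[-0.006,0.027,-0.082,-0.003,0.008,0.003],[-0.003,0.028,-0.082,-0.002,0.007,0.003],[-0.001,0.028,-0.082,-0.003,0.007,0.003]],
  ],
)

```text
clock: 6.85
ee_pos: [0.5258, -0.1295, 0.126]
ee_rot: [[0.111, 0.988, 0.107], [0.708, -0.154, 0.689], [0.698, -0.001, -0.717]]
contact_force: [0.6, 0.3, -2.2]
gripper_width: 0.0366
grasp_force: 80.4
```

>>> send_rows(
  plan=[
    [[-0.165,0.055,-0.114,-0.002,0.002,0.002],[-0.164,0.056,-0.115,-0.003,0.001,0.003],[-0.163,0.059,-0.115,-0.002,0.002,0.002],[-0.162,0.061,-0.116,-0.002,0.002,0.002],[-0.161,0.062,-0.116,-0.003,0.001,0.003]],
  ],
)

```text
clock: 7.27
ee_pos: [0.5373, -0.2325, 0.109]
ee_rot: [[0.145, 0.978, 0.147], [0.684, -0.207, 0.699], [0.715, -0.001, -0.7]]
contact_force: [-0.4, -0.1, -1.6]
gripper_width: 0.0368
grasp_force: 80.4
```

>>> send_rows(
  plan=[
    [[-0.16,0.066,-0.116,-0.002,0.002,0.002],[-0.159,0.066,-0.117,-0.003,0.002,0.002],[-0.158,0.069,-0.117,-0.002,0.001,0.002],[-0.156,0.071,-0.117,-0.002,0.002,0.003],[-0.156,0.073,-0.118,-0.003,0.002,0.002]],
  ],
)

```text
clock: 7.68
ee_pos: [0.5491, -0.3344, 0.0926]
ee_rot: [[0.174, 0.967, 0.188], [0.656, -0.256, 0.71], [0.734, 0.0, -0.679]]
contact_force: [0.8, -0.4, -1.7]
gripper_width: 0.0369
grasp_force: 80.4
```

>>> send_rows(
  plan=[
    [[0,0,0,0,0,0],[0,0,0,0,0,0],[0,0,0,0,0,0],[0,0,0,0,0,0],[0,0,0,0,0,0]],
  ],
)

```text
clock: 8.1
ee_pos: [0.5494, -0.3318, 0.0933]
ee_rot: [[0.172, 0.967, 0.186], [0.658, -0.253, 0.71], [0.734, 0.0, -0.68]]
contact_force: [1.2, -0.2, -1.1]
gripper_width: 0.0367
grasp_force: 80.5
```

```bash
python3 - <<'E'
from h import *
from bench import snapshot; import cv2
p,R=now();print(R.round(3).tolist())
s=snapshot("scene");t=snapshot("top");np.savez("top2.npz",**t);np.savez("scene2.npz",**s)
cv2.imwrite("pics/over.png",np.vstack([cv2.resize(s["color"][240:410,70:300,::-1],(420,310)),cv2.resize(t["color"][150:265,370:520,::-1],(378,290))[:, :].repeat(1,0) if 0 else cv2.copyMakeBorder(cv2.resize(t["color"][150:265,370:520,::-1],(378,290)),0,0,0,42,0)]))
E
```

```text
t 8.1 p [ 0.5494 -0.3318  0.0933] q [ 67.  58. -38.  75. -11.  75.  28.] F [ 1.2 -0.2 -1.1] w 0.0367 gf 80.48249959945679
[[0.172, 0.967, 0.186], [0.658, -0.253, 0.71], [0.734, 0.0, -0.68]]
```

View pics/over.png

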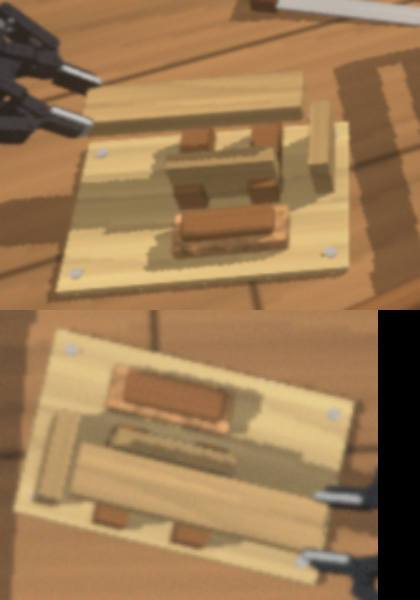

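In this last picture the rail hangs nearly level over the jig, parallel to the fence and on the bearer side of it, with its rear end just short of the stop. The top view corners are about (404,204), (398,223) and (502,231), and the scene far rear corner is about (235,279.5). I check this numerically and plan the lowering.

```bash
python3 - <<'E'
from h import *
import cv2
s=np.load("scene2.npz");t=np.load("top2.npz")
P=[x["mtx"]@np.c_[x["R"],x["t"]] for x in (s,t)]
def tri(us,ut):
    X=cv2.triangulatePoints(P[0],P[1],np.array(us,float),np.array(ut,float))[:,0];return X[:3]/X[3]
print("rear far",tri((235.4,279.5),(397.8,222.6)),"front far",tri((119.3,290.4),(499,246.4)))
J=lambda w:np.array([(w-seat)@jx,(w-seat)@jy])*1000
for u in((403.7,204.4),(397.8,222.6),(501.7,230.6),(499,246.4)): print(J(ray("",*u,.104,t)).round(1))
# stop/fence in jig frame re-measured in this picture
p,R=now();g=p-R[:,2]*.002;print("g jig",J(g),g[2])
# fence top upper edge, rail mask none; plan lowering
q,Q=place(-8,7,12);plan((p,R),[(q,Q,10)],3);print(q)
E
```

```text
rear far [ 0.57655621 -0.15556694  0.10198391] front far [ 0.52788849 -0.34177723  0.09997752]
[90.8 -7.4]
[93.9 29.1]
[-99.7  -3. ]
[-101.    27.4]
t 8.2 p [ 0.5494 -0.3321  0.0931] q [ 67.  58. -38.  75. -11.  75.  28.] F [-0.  -0.  -0.6] w 0.0367 gf 80.48244595527649
g jig [-84.44052289   9.36853382] 0.0945078807053919
[[-0.028, 0.001, 0.019, 0.0, 0.0, 0.0], [-0.027, 0.002, 0.02, 0.0, 0.0, 0.0], [-0.028, 0.001, 0.019, 0.0, 0.0, 0.0], [-0.028, 0.001, 0.02, 0.0, 0.0, 0.0], [-0.027, 0.002, 0.019, -0.001, 0.0, 0.001]]
[[-0.028, 0.001, 0.02, 0.0, -0.001, 0.0], [-0.028, 0.001, 0.019, 0.0, 0.0, 0.0], [-0.027, 0.002, 0.02, 0.0, 0.0, 0.0], [-0.028, 0.001, 0.019, 0.0, 0.0, 0.0], [-0.028, 0.002, 0.02, 0.0, 0.0, 0.0]]
[ 0.54951627 -0.33688398  0.059636  ]
```

The rail is level (rear and front tops about 0.101 m), roughly 3 mm short of the stop and 10 mm off the fence. Lowering.

>>> send_rows(
  plan=[
    [[-0.028,0.001,0.019,0,0,0],[-0.027,0.002,0.02,0,0,0],[-0.028,0.001,0.019,0,0,0],[-0.028,0.001,0.02,0,0,0],[-0.027,0.002,0.019,0,0,0]],
  ],
)

```text
clock: 8.62
ee_pos: [0.5492, -0.3353, 0.0753]
ee_rot: [[0.174, 0.967, 0.187], [0.658, -0.255, 0.709], [0.733, -0.0, -0.68]]
contact_force: [0.4, 0.5, -1.8]
gripper_width: 0.0368
grasp_force: 80.5
```

>>> send_rows(
  plan=[
    [[-0.028,0.001,0.02,0,0,0],[-0.028,0.001,0.019,0,0,0],[-0.027,0.002,0.02,0,0,0],[-0.028,0.001,0.019,0,0,0],[-0.028,0.002,0.02,0,0,0]],
  ],
)

```text
clock: 9.03
ee_pos: [0.5494, -0.3377, 0.0587]
ee_rot: [[0.173, 0.967, 0.187], [0.658, -0.255, 0.709], [0.733, 0.0, -0.68]]
contact_force: [-0.2, 0.3, -1.1]
gripper_width: 0.0365
grasp_force: 80.5
```

>>> send_rows(
  plan=[
    [[0,0,0,0,0,0],[0,0,0,0,0,0],[0,0,0,0,0,0],[0,0,0,0,0,0],[0,0,0,0,0,0]],
  ],
)

```text
clock: 9.45
ee_pos: [0.5495, -0.3377, 0.0594]
ee_rot: [[0.173, 0.967, 0.187], [0.658, -0.255, 0.709], [0.733, 0.0, -0.68]]
contact_force: [-0.0, 0.0, -0.2]
gripper_width: 0.0368
grasp_force: 80.5
```

```bash
python3 - <<'E'
from h import *
p,R=now();g=p-R[:,2]*.002;print("g jig",(g-seat)@jx,(g-seat)@jy,g[2]-.049)
print("tilt",np.degrees(np.arctan2(R[2,0],-R[2,2])), np.degrees(np.arctan2(R[1,0],R[0,0])))
q=p+jx*(-.008+.081-(g-seat)@jx)*0+Z*(-.012);plan((p,R),[(q,R,10)],3)
E
```

```text
t 9.45 p [ 0.5495 -0.3377  0.0594] q [ 66.  61. -37.  75. -10.  73.  30.] F [-0.   0.  -0.2] w 0.0368 gf 80.48494935035706
g jig -0.08978434321679962 0.007778447192544313 0.01172009399570171
tilt 47.13414042889381 75.26508016053164
[[-0.009, 0.0, 0.008, 0.0, 0.0, 0.0], [-0.009, 0.0, 0.008, 0.0, 0.0, 0.0], [-0.008, 0.0, 0.008, 0.0, 0.0, 0.0], [-0.009, 0.0, 0.009, 0.0, 0.0, 0.0], [-0.009, 0.0, 0.008, 0.0, 0.0, 0.0]]
[[-0.009, 0.0, 0.008, 0.0, 0.0, 0.0], [-0.009, 0.0, 0.008, 0.0, 0.0, 0.0], [-0.008, 0.0, 0.008, 0.0, 0.0, 0.0], [-0.009, 0.0, 0.008, 0.0, 0.0, 0.0], [-0.009, 0.0, 0.009, 0.0, 0.0, 0.0]]
```

>>> send_rows(
  plan=[
    [[-0.009,0,0.008,0,0,0],[-0.009,0,0.008,0,0,0],[-0.008,0,0.008,0,0,0],[-0.009,0,0.009,0,0,0],[-0.009,0,0.008,0,0,0]],
  ],
)

```text
clock: 9.87
ee_pos: [0.5494, -0.3376, 0.0529]
ee_rot: [[0.173, 0.967, 0.187], [0.658, -0.255, 0.709], [0.733, 0.0, -0.68]]
contact_force: [0.1, -0.5, -2.1]
gripper_width: 0.0365
grasp_force: 80.5
```

>>> send_rows(
  plan=[
    [[-0.009,0,0.008,0,0,0],[-0.009,0,0.008,0,0,0],[-0.009,0,0.008,0,0,0],[0,0,0,0,0,0],[0,0,0,0,0,0]],
  ],
)

```text
clock: 10.28
ee_pos: [0.5494, -0.3377, 0.0494]
ee_rot: [[0.173, 0.967, 0.187], [0.658, -0.255, 0.709], [0.733, 0.0, -0.68]]
contact_force: [-0.2, 0.3, -1.1]
gripper_width: 0.037
grasp_force: 80.5
```

>>> send_rows(
  plan=[
    [[-0.004,0,0.003,0,0,0],[-0.004,0,0.003,0,0,0],[-0.004,0,0.003,0,0,0],[0,0,0,0,0,0],[0,0,0,0,0,0]],
  ],
)

```text
clock: 10.7
ee_pos: [0.5494, -0.3379, 0.048]
ee_rot: [[0.173, 0.967, 0.187], [0.658, -0.255, 0.709], [0.733, 0.0, -0.68]]
contact_force: [0.2, 0.7, -0.5]
gripper_width: 0.0367
grasp_force: 80.5
```

>>> send_rows(
  plan=[
    [[-0.004,0,0.003,0,0,0],[-0.004,0,0.003,0,0,0],[0,0,0,0,0,0],[0,0,0,0,0,0],[0,0,0,0,0,0]],
  ],
)

```text
clock: 11.12
ee_pos: [0.5494, -0.338, 0.0471]
ee_rot: [[0.173, 0.967, 0.187], [0.658, -0.255, 0.709], [0.733, 0.0, -0.68]]
contact_force: [0.7, 0.5, -0.6]
gripper_width: 0.0369
grasp_force: 80.6
```

>>> send_rows(
  plan=[
    [[-0.004,0,0.003,0,0,0],[-0.004,0,0.003,0,0,0],[0,0,0,0,0,0],[0,0,0,0,0,0],[0,0,0,0,0,0]],
  ],
)

```text
clock: 11.53
ee_pos: [0.5493, -0.3382, 0.046]
ee_rot: [[0.173, 0.967, 0.187], [0.658, -0.255, 0.709], [0.733, 0.0, -0.68]]
contact_force: [-1.2, -1.2, 0.1]
gripper_width: 0.0371
grasp_force: 80.7
```

>>> send_rows(
  plan=[
    [[-0.004,0,0.003,0,0,0],[-0.004,0,0.003,0,0,0],[0,0,0,0,0,0],[0,0,0,0,0,0],[0,0,0,0,0,0]],
  ],
)

```text
clock: 11.95
ee_pos: [0.5493, -0.3383, 0.0451]
ee_rot: [[0.173, 0.967, 0.187], [0.658, -0.255, 0.709], [0.733, 0.0, -0.68]]
contact_force: [-1.0, -1.6, 1.2]
gripper_width: 0.0367
grasp_force: 80.8
```

Contact begins 2.5 mm below nominal, so the rail is about 2° nose-down in the hand. I level it by returning the tilt to the 45° of the grasp, then touch down again.

>>> send_rows(
  plan=[
    [[0.01,0,-0.009,0,-0.004,0],[0.009,0,-0.009,0,-0.004,0],[0.002,0,-0.002,0,-0.003,0],[0,0,0,0,0,0],[0,0,0,0,0,0]],
  ],
)

```text
clock: 12.37
ee_pos: [0.5494, -0.3376, 0.0482]
ee_rot: [[0.179, 0.967, 0.18], [0.682, -0.254, 0.686], [0.709, 0.0, -0.705]]
contact_force: [0.2, -0.1, -0.9]
gripper_width: 0.0368
grasp_force: 80.5
```

>>> send_rows(
  plan=[
    [[-0.004,0,0.004,0,0,0],[-0.003,0,0.003,0,0,0],[0,0,0,0,0,0],[0,0,0,0,0,0],[0,0,0,0,0,0]],
  ],
)

```text
clock: 12.78
ee_pos: [0.5493, -0.338, 0.0469]
ee_rot: [[0.179, 0.967, 0.181], [0.681, -0.255, 0.686], [0.71, -0.0, -0.705]]
contact_force: [0.5, 0.4, 0.9]
gripper_width: 0.0366
grasp_force: 80.5
```

>>> send_rows(
  plan=[
    [[-0.004,0,0.004,0,0,0],[0,0,0,0,0,0],[0,0,0,0,0,0],[0,0,0,0,0,0],[0,0,0,0,0,0]],
  ],
)

```text
clock: 13.2
ee_pos: [0.5493, -0.3381, 0.0464]
ee_rot: [[0.179, 0.967, 0.181], [0.682, -0.255, 0.686], [0.709, 0.0, -0.705]]
contact_force: [-0.9, -0.2, 1.0]
gripper_width: 0.0364
grasp_force: 80.6
```

>>> send_rows(
  plan=[
    [[0,0.01,0,0,0,0],[0,0.01,0,0,0,0],[0,0.01,0,0,0,0],[0,0.01,0,0,0,0],[0,0.01,0,0,0,0]],
  ],
)

```text
clock: 13.62
ee_pos: [0.5541, -0.3395, 0.0463]
ee_rot: [[0.18, 0.967, 0.181], [0.682, -0.255, 0.686], [0.709, -0.0, -0.705]]
contact_force: [-2.4, -0.4, 1.5]
gripper_width: 0.0367
grasp_force: 80.6
```

>>> send_rows(
  plan=[
    [[0,0.007,0,0,0,0],[0,0.007,0,0,0,0],[0,0,0,0,0,0],[0,0,0,0,0,0],[0,0,0,0,0,0]],
  ],
)

```text
clock: 14.03
ee_pos: [0.5556, -0.3398, 0.0464]
ee_rot: [[0.18, 0.967, 0.181], [0.682, -0.255, 0.686], [0.709, 0.0, -0.705]]
contact_force: [-2.2, 0.8, 1.5]
gripper_width: 0.0369
grasp_force: 80.6
```

>>> send_rows(
  plan=[
    [[0,0.005,0,0,0,0],[0,0.005,0,0,0,0],[0,0,0,0,0,0],[0,0,0,0,0,0],[0,0,0,0,0,0]],
  ],
)

```text
clock: 14.45
ee_pos: [0.5564, -0.34, 0.0463]
ee_rot: [[0.18, 0.967, 0.181], [0.682, -0.255, 0.686], [0.709, 0.0, -0.705]]
contact_force: [-2.4, 0.1, 1.3]
gripper_width: 0.0369
grasp_force: 80.6
```

>>> send_rows(
  plan=[
    [[0,0.005,0,0,0,0],[0,0.005,0,0,0,0],[0,0,0,0,0,0],[0,0,0,0,0,0],[0,0,0,0,0,0]],
  ],
)

```text
clock: 14.87
ee_pos: [0.5575, -0.3403, 0.0463]
ee_rot: [[0.18, 0.967, 0.181], [0.682, -0.255, 0.686], [0.709, 0.0, -0.705]]
contact_force: [-1.8, -0.2, 1.3]
gripper_width: 0.0369
grasp_force: 80.6
```

>>> send_rows(
  plan=[
    [[0,0.005,0,0,0,0],[0,0.005,0,0,0,0],[0,0,0,0,0,0],[0,0,0,0,0,0],[0,0,0,0,0,0]],
  ],
)

```text
clock: 15.28
ee_pos: [0.558, -0.3405, 0.0462]
ee_rot: [[0.18, 0.967, 0.18], [0.682, -0.255, 0.686], [0.709, -0.0, -0.705]]
contact_force: [-4.2, 1.1, 1.7]
gripper_width: 0.0365
grasp_force: 80.7
```

```bash
python3 - <<'E'
from h import *
p,R=now();g=p-R[:,2]*.002;print("g jig",(g-seat)@jx,(g-seat)@jy,g[2]-.049,"torque",np.round(readout.sense()["torque"],2))
E
```

```text
t 15.2833 p [ 0.558  -0.3405  0.0462] q [ 65.  61. -36.  75.  -9.  72.  29.] F [-4.2  1.1  1.7] w 0.0365 gf 80.70481181144714
g jig -0.09026241083974197 -0.0011843611129721886 -0.0013592952841261496 torque [-0.37  0.7   0.8 ]
```

>>> send_rows(
  plan=[
    [[0.01,0,0.01,0,0,0],[0.01,0,0.01,0,0,0],[0.01,0,0.01,0,0,0],[0.01,0,0.01,0,0,0],[0,0,0,0,0,0]],
  ],
)

```text
clock: 15.7
ee_pos: [0.559, -0.3369, 0.0459]
ee_rot: [[0.181, 0.967, 0.181], [0.683, -0.256, 0.684], [0.707, -0.0, -0.707]]
contact_force: [-5.6, -4.1, 2.9]
gripper_width: 0.037
grasp_force: 81.2
```

>>> send_rows(
  plan=[
    [[0.005,0,0.005,0,0,0],[0.005,0,0.005,0,0,0],[0,0,0,0,0,0],[0,0,0,0,0,0],[0,0,0,0,0,0]],
  ],
)

```text
clock: 16.12
ee_pos: [0.5593, -0.3358, 0.0459]
ee_rot: [[0.181, 0.967, 0.181], [0.684, -0.256, 0.683], [0.707, -0.0, -0.707]]
contact_force: [-7.6, -5.1, 2.7]
gripper_width: 0.0366
grasp_force: 81.3
```

>>> send_rows(
  plan=[
    [[0.005,0,0.005,0,0,0],[0.005,0,0.005,0,0,0],[0,0,0,0,0,0],[0,0,0,0,0,0],[0,0,0,0,0,0]],
  ],
)

```text
clock: 16.53
ee_pos: [0.5595, -0.3348, 0.0458]
ee_rot: [[0.182, 0.966, 0.181], [0.684, -0.257, 0.683], [0.707, -0.0, -0.708]]
contact_force: [-6.7, -5.1, 2.8]
gripper_width: 0.037
grasp_force: 81.4
```

>>> send_rows(
  plan=[
    [[0.005,0,0.005,0,0,0],[0.005,0,0.005,0,0,0],[0,0,0,0,0,0],[0,0,0,0,0,0],[0,0,0,0,0,0]],
  ],
)

```text
clock: 16.95
ee_pos: [0.5595, -0.3348, 0.0458]
ee_rot: [[0.183, 0.966, 0.182], [0.685, -0.258, 0.681], [0.705, 0.0, -0.709]]
contact_force: [-8.4, -9.2, 5.5]
gripper_width: 0.0366
grasp_force: 81.8
```

>>> send_rows(
  plan=[
    [[0.005,0,0.005,0,0,0],[0.005,0,0.005,0,0,0],[0,0,0,0,0,0],[0,0,0,0,0,0],[0,0,0,0,0,0]],
  ],
)

```text
clock: 17.37
ee_pos: [0.5596, -0.3348, 0.0457]
ee_rot: [[0.183, 0.966, 0.183], [0.686, -0.259, 0.68], [0.704, 0.001, -0.71]]
contact_force: [-9.7, -12.9, 6.3]
gripper_width: 0.0369
grasp_force: 82.3
```

```bash
python3 - <<'E'
from h import *
p,R=now();g=p-R[:,2]*.002;print("g jig",(g-seat)@jx,(g-seat)@jy,g[2]-.049,"torque",np.round(readout.sense()["torque"],2))
F=np.array(readout.sense()["contact_force"]);print(F@jx,F@jy)
E
```

```text
t 17.3667 p [ 0.5596 -0.3348  0.0457] q [ 65.  61. -36.  76.  -9.  70.  29.] F [ -9.7 -12.9   6.3] w 0.0369 gf 82.30761766433716
g jig -0.08431000249234032 -0.001157706615844197 -0.0018441854628149235 torque [-1.52  1.44  1.49]
-14.96735506510406 6.00326325836666
```

The rail is against the stop: motion halted while the force rose to 15 N. I relax the push, raise the nose level and check before opening.

>>> send_rows(
  plan=[
    [[-0.002,-0.003,-0.012,0,0,0],[-0.001,-0.002,-0.008,0,0,0],[0,0,0,0,0,0],[0,0,0,0,0,0],[0,0,0,0,0,0]],
  ],
)

```text
clock: 17.78
ee_pos: [0.5595, -0.3347, 0.0464]
ee_rot: [[0.183, 0.966, 0.183], [0.685, -0.258, 0.681], [0.705, 0.001, -0.709]]
contact_force: [-5.1, -7.5, 1.2]
gripper_width: 0.0369
grasp_force: 81.4
```

```bash
python3 - <<'E'
from h import *
p,R=now();g=p-R[:,2]*.002;print("g jig",(g-seat)@jx,(g-seat)@jy,g[2]-.049,"torque",np.round(readout.sense()["torque"],2))
E
```

```text
t 17.7833 p [ 0.5595 -0.3347  0.0464] q [ 65.  61. -37.  76.  -9.  70.  29.] F [-5.1 -7.5  1.2] w 0.0369 gf 81.37284636497498
g jig -0.08427610391822468 -0.0011281361415642582 -0.0011430578363966631 torque [-1.64  1.    0.9 ]
```

>>> send_rows(
  plan=[
    [[0,0,0,0,0,0],[0,0,0,0,0,0],[0,0,0,0,0,0],[0,0,0,0,0,0],[0,0,0,0,0,0]],
  ],
  hand=1,
)

```text
clock: 18.2
ee_pos: [0.5608, -0.3307, 0.0477]
ee_rot: [[0.179, 0.967, 0.181], [0.682, -0.255, 0.686], [0.709, 0.001, -0.705]]
contact_force: [-0.4, -0.2, 0.3]
gripper_width: 0.0855
grasp_force: 0.0
```

>>> send_rows(
  plan=[
    [[0,0,0,0,0,0],[0,0,0,0,0,0],[0,0,0,0,0,0],[0,0,0,0,0,0],[0,0,0,0,0,0]],
  ],
)

```text
clock: 18.62
ee_pos: [0.5604, -0.3311, 0.0476]
ee_rot: [[0.18, 0.967, 0.181], [0.682, -0.255, 0.686], [0.709, 0.0, -0.705]]
contact_force: [0.2, -0.3, 0.1]
gripper_width: 0.0856
grasp_force: 0.0
```

>>> send_rows(
  plan=[
    [[0,0,-0.15,0,0,0],[0,0,-0.2,0,0,0],[0,0,-0.2,0,0,0],[0,0,-0.2,0,0,0],[0,0,-0.2,0,0,0]],
  ],
)

```text
clock: 19.03
ee_pos: [0.5429, -0.3968, 0.1153]
ee_rot: [[0.18, 0.967, 0.181], [0.682, -0.255, 0.686], [0.709, 0.0, -0.705]]
contact_force: [-0.2, -1.0, -0.7]
gripper_width: 0.085
grasp_force: 0.0
```

```bash
python3 - <<'E'
from h import *
from bench import snapshot; import cv2
now()
t=snapshot("top");s=snapshot("scene");np.savez("top3.npz",**t);np.savez("scene3.npz",**s)
# rectify jig plane z=.06 numerically: sample hue/brightness along jig-frame lines at rail/stop top
def pix(x,y,z):
    w=np.array([*(seat+jx*x/1e3+jy*y/1e3)[:2],z]);c=t["R"]@w+t["t"];c=t["mtx"]@c;return c[:2]/c[2]
im=t["color"].astype(np.float32)
def line(pts):
    uv=np.array(pts,np.float32);return cv2.remap(im,uv[:,0].copy().reshape(1,-1),uv[:,1].copy().reshape(1,-1),cv2.INTER_LINEAR)[0].mean(1).round().astype(int)
xs=range(80,124,2)
for y in(-10,0,10):print("x80..122",y,line([pix(x,y,.06) for x in xs]).tolist())
xs=range(-120,-70,2)
for y in(-8,0,8):print("x-120..-72",y,line([pix(x,y,.06) for x in xs]).tolist())
ys=range(-46,40,2)
for x in(-15,25,60,-60):print("y-46..38",x,line([pix(x,y,.06) for y in ys]).tolist())
E
```

```text
t 19.0333 p [ 0.5429 -0.3968  0.1153] q [ 67.  59. -36.  65.  -9.  83.  28.] F [-0.2 -1.  -0.7] w 0.085 gf 0.0
x80..122 -10 [164, 165, 163, 165, 165, 165, 163, 158, 157, 151, 148, 144, 146, 148, 148, 150, 147, 131, 125, 140, 155, 158]
x80..122 0 [150, 152, 151, 152, 152, 151, 151, 149, 147, 148, 146, 145, 144, 146, 149, 148, 142, 128, 126, 147, 164, 171]
x80..122 10 [155, 154, 156, 156, 155, 155, 154, 149, 145, 147, 146, 145, 145, 146, 148, 146, 139, 127, 126, 146, 164, 170]
x-120..-72 -8 [87, 88, 87, 86, 96, 112, 122, 119, 118, 120, 118, 119, 124, 138, 152, 157, 157, 160, 159, 157, 159, 159, 157, 156, 155]
x-120..-72 0 [86, 86, 85, 86, 89, 100, 111, 113, 114, 113, 113, 113, 117, 135, 151, 155, 155, 158, 157, 155, 156, 157, 156, 155, 155]
x-120..-72 8 [99, 95, 92, 90, 92, 101, 110, 112, 112, 112, 112, 113, 117, 133, 151, 158, 158, 159, 160, 160, 160, 159, 159, 159, 158]
y-46..38 -15 [127, 125, 108, 97, 116, 132, 138, 138, 141, 145, 146, 139, 133, 143, 156, 160, 160, 160, 161, 162, 162, 158, 153, 152, 154, 155, 152, 151, 150, 148, 149, 146, 129, 107, 102, 105, 107, 108, 110, 109, 107, 100, 91]
y-46..38 25 [128, 126, 126, 124, 135, 143, 142, 140, 141, 140, 139, 134, 129, 145, 159, 160, 159, 163, 166, 166, 161, 154, 151, 149, 148, 148, 150, 154, 157, 156, 152, 146, 130, 110, 109, 118, 123, 126, 139, 159, 172, 175, 176]
y-46..38 60 [119, 123, 119, 115, 125, 136, 141, 142, 143, 143, 143, 139, 137, 149, 158, 157, 157, 161, 165, 164, 160, 154, 151, 149, 151, 154, 156, 158, 156, 154, 151, 143, 128, 107, 101, 103, 106, 109, 108, 109, 108, 97, 90]
y-46..38 -60 [121, 124, 125, 122, 120, 117, 117, 113, 114, 114, 115, 113, 123, 152, 164, 165, 163, 161, 160, 158, 153, 151, 154, 156, 158, 159, 160, 158, 157, 155, 152, 143, 127, 119, 140, 163, 170, 169, 167, 165, 167, 171, 177]
```

The rail's edges lie at jig y = -20.5 and +18.5 along its whole length, so it is parallel. Its front end is at x = -94, and there is no gap at the stop. The gripper is clear.

```bash
python3 -c "
from bench import job
print(job.sign_off())"
```

```text
the job is handed in; nothing more can be done
None
```

I drew the rail out over the lip and released it flat on the bearers, where the camera shows it against the fence and end stop; I handed the job in at about 19 s of the 48 s, with no verdict returned.

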